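# Lock the coin box at the vault station

### The job

Lock the steel coin box: turn the T-bar knob on its lid clockwise (seen from above) until it clicks past its detent and lies at the far end of its travel, then let go. Leave the look-alike knob on the narrow lock test block turned as it is.

Things in the scene. Friction and masses are not known exactly. Their poses are not given: they have to be found in the camera images.
- box_knob (a joint): Rotation of the T-bar knob on the coin box's lid, rad: 0 unlocked (start), growing clockwise seen from above, 1.2 (69 degrees) the stop at the locked end. It turns about the vertical line through point box_knob_grip. An over-centre detent resists with about 0.1 N m at first, then less, up to the click at 0.6 rad; beyond that the detent carries the knob on to the stop and holds it there.
- box_knob_grip (a point): Grip point of the coin box's knob, on its vertical axis, 30 mm above the lid (130 mm above the shelf). The knob is a plain steel bar 50 mm long (along this point's x axis, which turns with the knob), 14 mm thick (along y) and 28 mm high, its flat sides upright; its top is 12 mm above this point and its underside 16 mm below. Under the bar are only a spindle 14 mm across and a flat disc 44 mm across, 4 mm high, on the lid. z is up.
- coin_box: The coin box: grey dented steel, 142 (x) by 182 (y) by 100 mm high, fixed in a cradle on the shelf; it stands left or right of the middle. Origin at the centre of its underside, z up; the knob is at the middle of the lid, and the bar lies along the box's x (short side) at joint 0. A brass bolt slides out of its +x side into a strike post as the knob turns, and two loose copper tokens (28 mm across, 4 mm thick) lie on the lid 80 mm from the knob.
- block_knob_end (a point): The other knob, to be left alone: one end of an identical steel T-bar on a brass lock cylinder (40 mm across) in a narrow dark steel test block 110 by 80 mm, on the other side of the middle. This point lies in the bar's end face, 25 mm from the knob's axis (the axis lies 25 mm back along this point's -x), 130 mm above the shelf. It turns freely with slight friction and stays where it is left; its start angle varies.

How it is judged (in metres and radians):
At the end, for the whole second after the job is handed in: The coin box's knob has clicked over and rests at the locked end, at 1.02 rad or more (within 10 degrees of its stop at 1.2 rad), no longer turning (value of joint box_knob above 1.02 rad and velocity of joint box_knob below 0.1 rad/s); the robot touches nothing.
It fails at once if The knob on the test block is turned: its bar's end moves more than 8 mm (distance of block_knob_end from where it was at the start of the episode above 0.008 m).
It also fails if it takes over 32 s, if anything falls off the work surface, if the arm or the gripper's body presses on something with over 40 N, if the wrist force passes 120 N, or if a joint passes its speed limit or range.

### The arm

A 6-joint arm with a two-finger parallel gripper is mounted at the origin on the work surface. World frame = base frame: x ahead of the robot, y to its left, z up, the work surface at z = 0. Lengths are in m, angles in degrees, forces in N, time in s.
With the tool pointing down it reaches from about 0.375 to 0.9 m from the base axis. Payload 3.1 kg.
Tool frame: the origin (TCP) lies between the finger pads; the fingertips stand 11 mm ahead of it and the grasp point (between the pads) lies 8 mm behind it; z points along the fingers, y is the line along which they close (so a half turn about z gives the same grasp; the last joint's range is limited). The gripper opens to 87 mm and grips with 3 to 60 N. Pads are 19 mm wide; open, the fingers measure 117 mm over their backs; the gripper's body (75 mm by 190 mm) begins 51 mm behind the grasp point.
Start: joints at [-80.415, 30.224, 82.088, -0, 67.689, -10.227], TCP at [0.212, -0.588, 0.207] pointing down, gripper open.
Joint ranges: [-176.69, 176.69], [-43.24, 126.21], [12.49, 139.97], [-82, 262], [0, 151.66], [-163.58, 163.58]. Speed limits (degrees/s): [159.86, 159.86, 180, 180, 180, 180].

### API

Orientations are given as a 3x3 rotation matrix whose columns are the frame's x, y, z axes.
In Python, from rig import bot gives the robot as it stands.
- The arm moves only by the tool apply_moves, never from a script. Its argument "steps" is a list that holds one entry, the list of rows, each a list of 7 numbers: the shift along the tool's x, y, z in cm, then the turn, a rotation vector about the tool's x, y, z in degrees, then the gripper command: -1 is shut, 1 is fully open, values between are in proportion. In form: [[[dx, dy, dz, rx, ry, rz, jaw], ...]]. A call has 1 to 20 rows; each row is the pose to reach, as a shift and turn from the pose commanded when the call began, along the tool's axes at that moment; what a row does not reach only later rows make up. A row lasts 1/8 s, in which the tool goes at most 62.5 mm and 10.7 degrees, less where a joint would pass 70% of its speed; a pose out of reach is approached as far as the arm can. A call with a gripper value outside its range is refused whole. The fingers move at their own pace and stop on an object; the grip force is fixed at half the most. Time passes only in rows, so rows that repeat a pose let the fingers close. It gives the time, the measured TCP pose, the force, the opening and the grip force at its end, in the units of the state.
- bot.read_state(): the state, without advancing time (a new reading comes with each control period).
- bot.capture(name): name is "side" or "top"; returns the picture (384x512x3 uint8, blue, green, red); there is no depth.
- bot.camera_model(name): a dict with "intrinsics" (3x3 intrinsics, pixels), "k1" (the pictures are not rectified: a ray, as slopes to the right and down, at radius r is drawn at 1 + k1 r^2 times it, then the intrinsics apply), "R" (3x3) and "t" (3): a world point X has camera coordinates R X + t. Camera axes: x right, y down, z forward; pixel columns grow to the right and rows downward; lengths in m; the calibration is good to about 2 mm. A picture is of the moment at which its call begins. camera_model takes no time and is no camera call.
- bot.hand_in(): hands the job in; it is judged then, once.
The state is a dict: "time_s": time; "joint_positions": joint angles; "qvel": joint speeds; "tau": joint torques, N m; "position": TCP position; "tcp_rot": TCP orientation; "force": force on the tool from outside, world axes, zero at the start; "moment": the same for the moment, N m; "opening": opening from 0.0 (shut) to 1.0 (fully open); "grasp_force": force on a finger pad.
Only numpy, scipy, OpenCV 4.12 (cv2) and the standard library are available. Lean on these libraries where they do the work, as an engineer would, in place of code of your own. Each camera call takes 0.05 s, during which the arm holds its last target. There are 200 camera calls.

## Working session

There is one attempt and no reset: what is moved stays moved. The work goes in short steps, Python scripts to look and compute and a tool call to move; the robot and the scene stay as the last step left them, time stands still between calls to the robot, and variables do not carry over. Pictures are saved under pics/ and viewed, at most 10 in all, crops included, and the job is handed in when it is done.

Besides the shell and the picture viewer there is one more tool, called after "Call:" in YAML: its name, and indented under it one key for each argument. apply_moves: Moves the arm, as the interface text tells. Its arguments: {"type":"object","properties":{"steps":{"type":"array","items":{"type":"array","items":{"type":"array","items":{"type":"number"}}}}},"required":["steps"]}

```bash
mkdir -p pics
cat > h.py <<'E'
import numpy as np, cv2
from rig import bot
def ray(name,px):
    m=bot.camera_model(name);K=np.array(m["intrinsics"]);R=np.array(m["R"]);t=np.array(m["t"])
    p=cv2.undistortPoints(np.array(px,float).reshape(-1,1,2),K,np.array([m["k1"],0,0,0.]),).reshape(-1,2)
    d=np.c_[p,np.ones(len(p))]@R
    return -R.T@t,d
def onplane(name,px,z):
    c,d=ray(name,px); return c+d*((z-c[2])/d[:,2])[:,None]
E
python3 - <<'E'
from h import *
a=bot.capture("top");b=bot.capture("side")
cv2.imwrite("pics/top.png",a);cv2.imwrite("pics/side.png",b)
for n in("top","side"):
    print(ray(n,[[256,192]]))
    print(onplane(n,[[0,0],[511,0],[0,383],[511,383]],0).round(2))
E
```

```text
(array([ 0.51911256, -0.00140961,  0.7466085 ]), array([[ 0.08171161,  0.0026679 , -0.99679668]]))
[[ 0.99  0.53  0.  ]
 [ 0.97 -0.53  0.  ]
 [ 0.21  0.5   0.  ]
 [ 0.21 -0.48 -0.  ]]
(array([0.31256867, 0.75989667, 0.55075613]), array([[ 0.28429133, -0.83530054, -0.47076675]]))
[[ 5.74 -4.22  0.  ]
 [-1.18 -8.63  0.  ]
 [ 0.8   0.47  0.  ]
 [ 0.09  0.22  0.  ]]
```

View pics/top.png

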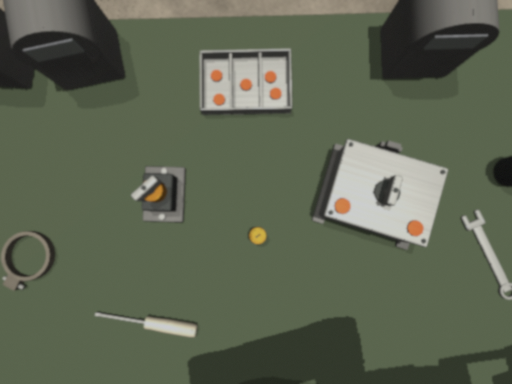

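View pics/side.png

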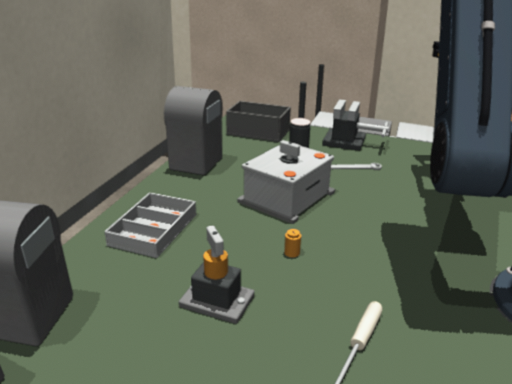

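The top view shows the box on the right: lid corners near (348,142), (446,170), (426,243) and (325,213), the knob near (395,190), and tokens at (343,206) and (415,228). The test block is on the left, near (160,192). Next I'll measure the lid and the knob.

Run:
```python
from h import *
a=cv2.imread("pics/top.png")
c=cv2.resize(a[130:260,310:460],None,fx=5,fy=4.6,interpolation=cv2.INTER_CUBIC)
c=cv2.resize(a[135:255,315:455],None,fx=5,fy=5,interpolation=cv2.INTER_CUBIC)
cv2.imwrite("pics/c.png",c)
g=cv2.cvtColor(a,cv2.COLOR_BGR2GRAY); hsv=cv2.cvtColor(a,cv2.COLOR_BGR2HSV)
m=((g>125)|((hsv[...,1]>150)&(hsv[...,2]>150))).astype(np.uint8); m[:, :300]=0;m[:130]=0;m[255:]=0;m[:,455:]=0
cs,_=cv2.findContours(m,cv2.RETR_EXTERNAL,cv2.CHAIN_APPROX_NONE)
k=max(cs,key=cv2.contourArea)
p=onplane("top",k.reshape(-1,2),0.10)
r=cv2.minAreaRect((p[:,:2]*1000).astype(np.float32));print(r,cv2.boxPoints(r))
```

```text
((569.1656494140625, -224.31341552734375), (181.2078857421875, 141.45025634765625), 71.85134887695312) [[ 473.73737  -288.38025 ]
 [ 608.1507   -332.43967 ]
 [ 664.59393  -160.24658 ]
 [ 530.1806   -116.187164]]
```

View pics/c.png

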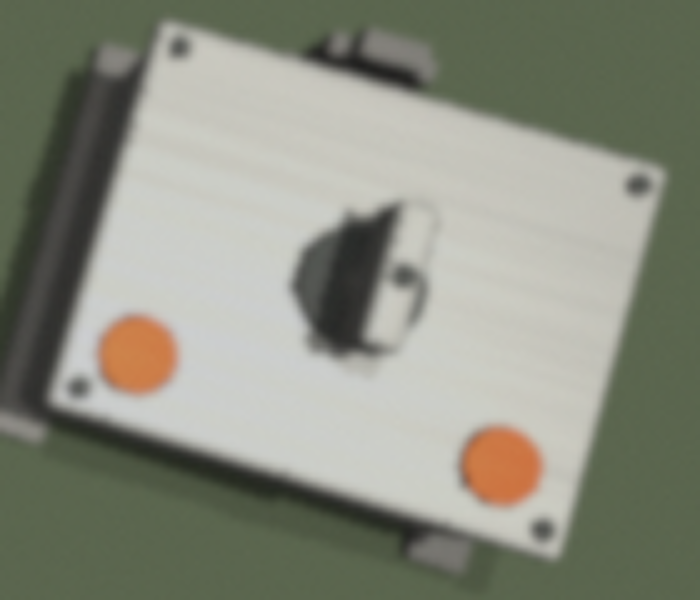

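Run:
```python
from h import *
s=bot.read_state(); p=np.array(s["position"]);R=np.array(s["tcp_rot"])
print("rot",R.round(3).tolist(),p.round(4), s["opening"])
print("knob dot z.142",onplane("top",[[395.4,189.6]],.142).round(4))
print("cup/rig base side",onplane("side",[[300,158],[345,143],[240,137]],0.).round(2).tolist())
print("cup top plane .1 (top view)",onplane("top",[[508,172]],.1).round(2))
for T in ([.44,-.36,.215],[.569,-.224,.207],[.569,-.224,.125]): print(T,(R.T@(np.array(T)-p)*100).round(2))
y=R[:,1]; print("tool y angle",np.degrees(np.arctan2(y[1],y[0])))
```

```text
rot [[0.941, 0.339, -0.0], [0.339, -0.941, 0.002], [0.0, -0.002, -1.0]] [ 0.2117 -0.5873  0.2063] 0.9983936245153445
knob dot z.142 [[ 0.569  -0.2247  0.142 ]]
cup/rig base side [[0.6, -0.46, 0.0], [0.49, -0.62, 0.0], [0.81, -0.55, 0.0]]
cup top plane .1 (top view) [[ 0.6  -0.43  0.1 ]]
[0.44, -0.36, 0.215] [ 29.18 -13.65  -0.84]
[0.569, -0.224, 0.207] [ 4.593e+01 -2.207e+01 -2.000e-02]
[0.569, -0.224, 0.125] [ 45.92 -22.06   8.18]
tool y angle -70.18874240928051
```

Call:
apply_moves:
  steps:
    - [[26,-17,-1,0,0,-53,1],[26,-17,-1,0,0,-53,1],[26,-17,-1,0,0,-53,1],[26,-17,-1,0,0,-53,1],[26,-17,-1,0,0,-53,1],[45.9,-22.1,0,0,0,-142,1],[45.9,-22.1,0,0,0,-142,1],[45.9,-22.1,0,0,0,-142,1],[45.9,-22.1,0,0,0,-142,1],[45.9,-22.1,0,0,0,-142,1],[45.9,-22.1,0,0,0,-142,1],[45.9,-22.1,0,0,0,-142,1],[45.9,-22.1,0,0,0,-142,1],[45.9,-22.1,0,0,0,-142,1],[45.9,-22.1,0,0,0,-142,1],[45.9,-22.1,0,0,0,-142,1]]

```text
time_s: 2.1
position: [0.5686, -0.2244, 0.2069]
tcp_rot: [[-0.95, 0.313, -0.001], [0.313, 0.95, 0.0], [0.001, 0.0, -1.0]]
force: [0.3, 0.2, -0.0]
opening: 1.003
grasp_force: 0.0
```

Run:
```python
from h import *
cv2.imwrite("pics/side2.png",cv2.resize(bot.capture("side")[60:260,180:440],None,fx=3,fy=3))
s=bot.read_state(); p=np.array(s["position"]);R=np.array(s["tcp_rot"])
print(p.round(4),R.round(3).tolist(),np.round(s["joint_positions"],1),s["time_s"],np.degrees(np.arctan2(R[1,1],R[0,1])))
for T in ([.569,-.2245,.125],): print(T,(R.T@(np.array(T)-p)*100).round(2))
```

```text
[ 0.5687 -0.2244  0.2069] [[-0.95, 0.313, -0.0], [0.313, 0.95, 0.0], [0.0, 0.0, -1.0]] [ -32.    29.2   84.1    0.    66.7 -103.8] 2.15 71.77382632768064
[0.569, -0.2245, 0.125] [-0.04  0.    8.19]
```

View pics/side2.png

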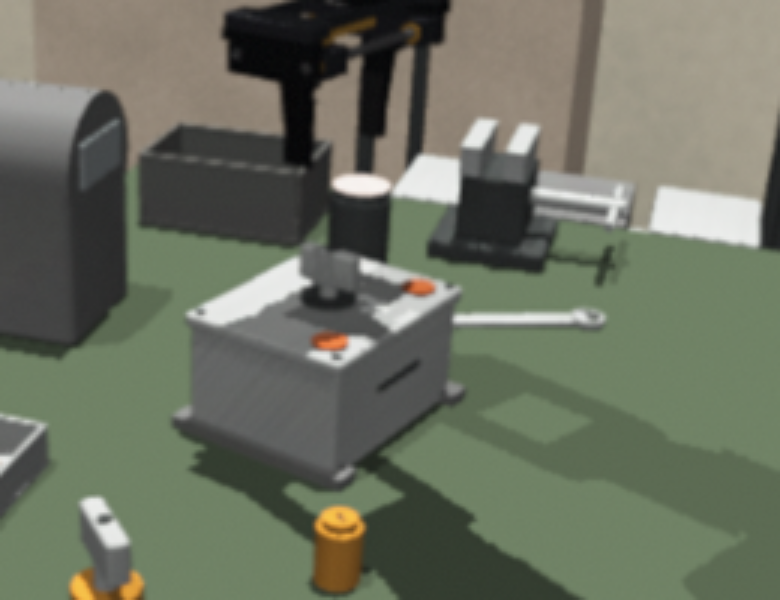

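The side view shows the open fingers directly above the knob at (330,270) in the crop, one either side of the bar and clear of the cup at (360,215). I'll descend and grip.

Call:
apply_moves:
  steps:
    - [[0,0,4,0,0,0,1],[0,0,6,0,0,0,1],[0,0,8,0,0,0,1],[0,0,8.2,0,0,0,1],[0,0,8.2,0,0,0,1],[0,0,8.2,0,0,0,-1],[0,0,8.2,0,0,0,-1],[0,0,8.2,0,0,0,-1],[0,0,8.2,0,0,0,-1],[0,0,8.2,0,0,0,-1],[0,0,8.2,0,0,0,-1],[0,0,8.2,0,0,0,-1],[0,0,8.2,0,0,0,-1]]

```text
time_s: 3.78
position: [0.5688, -0.2242, 0.1251]
tcp_rot: [[-0.95, 0.312, 0.0], [0.312, 0.95, 0.001], [0.0, 0.001, -1.0]]
force: [2.5, 5.2, -0.3]
opening: 0.174
grasp_force: 4.2
```

Call:
apply_moves:
  steps:
    - [[0,0,0,0,0,0,-1],[0,0,0,0,0,0,-1],[0,0,0,0,0,0,-1],[0,0,0,0,0,0,-1]]

```text
time_s: 4.28
position: [0.569, -0.2236, 0.1251]
tcp_rot: [[-0.95, 0.312, 0.0], [0.312, 0.95, 0.001], [0.0, 0.001, -1.0]]
force: [2.6, 5.5, 0.4]
opening: 0.142
grasp_force: 30.0
```

Call:
apply_moves:
  steps:
    - [[0,0.08,0,0,0,5,-1],[0,0.08,0,0,0,10,-1],[0,0.08,0,0,0,15,-1],[0,0.08,0,0,0,20,-1],[0,0.08,0,0,0,25,-1],[0,0.08,0,0,0,30,-1],[0,0.08,0,0,0,35,-1],[0,0.08,0,0,0,40,-1],[0,0.08,0,0,0,45,-1],[0,0.08,0,0,0,50,-1],[0,0.08,0,0,0,55,-1],[0,0.08,0,0,0,60,-1],[0,0.08,0,0,0,64,-1],[0,0.08,0,0,0,67,-1],[0,0.08,0,0,0,67,-1]]

```text
time_s: 6.15
position: [0.5686, -0.2239, 0.1251]
tcp_rot: [[-0.084, 0.996, -0.001], [0.996, 0.084, -0.0], [-0.0, -0.001, -1.0]]
force: [0.5, 2.5, 1.0]
opening: 0.143
grasp_force: 30.1
```

Run:
```python
from h import *
s=bot.read_state();print(s["moment"],s["force"],s["opening"],s["grasp_force"],np.round(s["joint_positions"],1))
cv2.imwrite("pics/side3.png",cv2.resize(bot.capture("side")[120:220,220:360],None,fx=5,fy=5))
```

```text
[ 0.3410427  -0.1159568  -0.11910617] [0.54317627 2.47259682 0.97289589] 0.1426472182931253 30.111029148101807 [-31.9  34.9  88.4  -0.   56.7 -36.8]
```

View pics/side3.png

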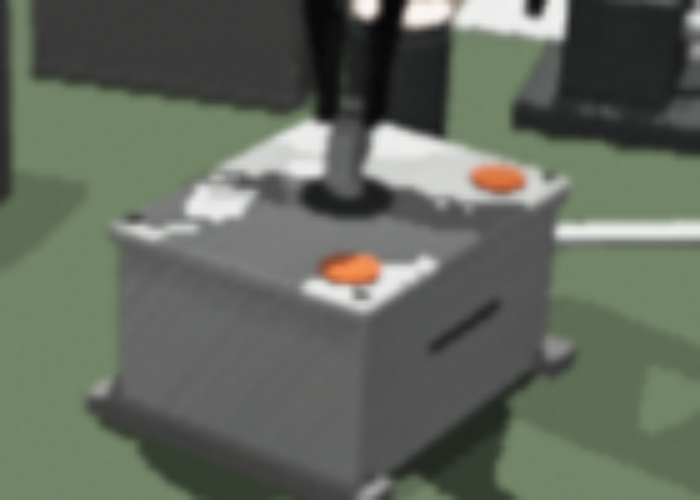

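The bar at (345,155) has turned with the gripper and is past the click. Now I'll open, lift and clear the view.

Call:
apply_moves:
  steps:
    - [[0,0,0,0,0,0,1],[0,0,0,0,0,0,1],[0,0,0,0,0,0,1],[0,0,0,0,0,0,1],[0,0,0,0,0,0,1],[0,0,0,0,0,0,1],[0,0,-3,0,0,0,1],[0,0,-6,0,0,0,1],[0,0,-10,0,0,0,1],[0,0,-10,0,0,0,1],[8,-12,-10,0,0,0,1],[8,-12,-10,0,0,0,1],[8,-16,-10,0,0,0,1],[8,-16,-10,0,0,0,1],[8,-16,-10,0,0,0,1],[8,-16,-10,0,0,0,1]]

```text
time_s: 8.2
position: [0.4044, -0.1583, 0.2252]
tcp_rot: [[-0.084, 0.996, 0.001], [0.996, 0.084, -0.001], [-0.001, 0.001, -1.0]]
force: [0.6, 0.3, 0.0]
opening: 0.999
grasp_force: 0.0
```

Run:
```python
from h import *
a=bot.capture("top")
cv2.imwrite("pics/c2.png",cv2.resize(a[135:255,315:455],None,fx=5,fy=5))
```

```text
(no output)
```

View pics/c2.png

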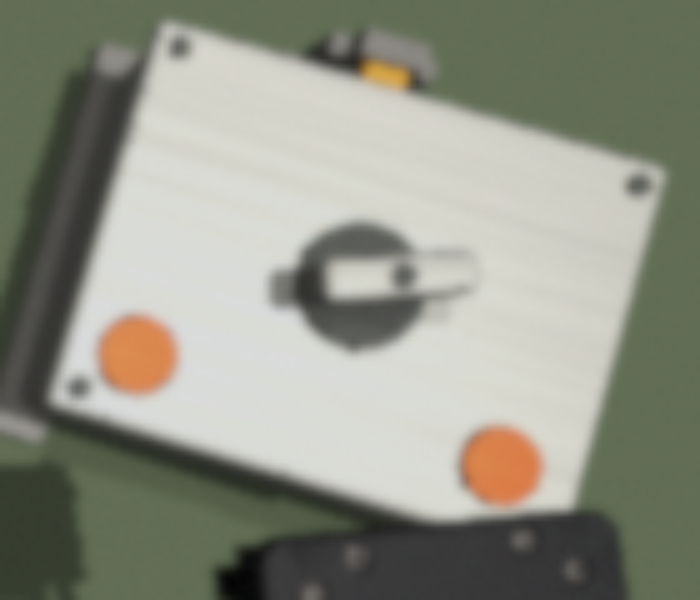

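The bar at (400,275) now lies at about -87°, which is the stop. The brass bolt is out at (385,75), both tokens are in place and the gripper is clear.

```bash
python3 -c "
from rig import bot
print(bot.hand_in())"
```

```text
the job is handed in; nothing more can be done
None
```

The coin box is locked: its knob was turned clockwise past the click to the end stop and released, the test block's knob was never approached, and the job was handed in at about 8 s (no verdict was returned).

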